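# Check the crank arm's boss height on the bench gauge, then put it in the order tray

### The arm

A 6-joint arm with a two-finger parallel gripper is mounted at the origin on the work surface. World frame = base frame: x ahead of the robot, y to its left, z up, the work surface at z = 0. Lengths are in mm, angles in rad, forces in N, time in s.
With the tool pointing down it reaches from about 275 to 750 mm from the base axis. Payload 10.2 kg.
Tool frame: the origin (TCP) lies between the finger pads; the fingertips stand 8 mm ahead of it and the grasp point (between the pads) lies 11 mm behind it; z points along the fingers, y is the line along which they close (so a half turn about z gives the same grasp; the last joint's range is limited). The gripper opens to 85 mm and grips with 20 to 120 N. Pads are 22 mm wide; open, the fingers measure 114 mm over their backs; the gripper's body (76 mm by 85 mm) begins 54 mm behind the grasp point. The pads swing forward as they close: fully open they stand 13 mm farther back than shut.
Start: joints at [1.105, 0.313, 1.498, -0, 1.331, -0.223], TCP at [126.234, 509.604, 239.294] pointing down, gripper open.
Joint ranges: [-2.94, 2.94], [-0.97, 2.17], [0.19, 2.56], [-1.23, 4.37], [0.02, 3.11], [-2.88, 2.88]. Speed limits (rad/s): [2.39, 2.39, 3.01, 3.14, 3.14, 3.14].

### API

Orientations are given as a unit quaternion [w, x, y, z].
In Python, from rig import * gives the robot as it stands.
- The arm moves only by the shell command python3 -m handwheel 'ROWS' [FORCE]. ROWS is JSON, a list that holds one entry, the list of rows, each a list of 7 numbers: the shift along the world's x, y, z in mm, then the turn, a rotation vector about the world's x, y, z in degrees, then the opening, from -1 (shut) to 1 (fully open). A call has 1 to 8 rows; each row shifts and turns the commanded pose from where the row before left it; what a row does not reach is not made up. A row lasts 1/8 s, in which the tool goes at most 62.5 mm and 10.7 degrees, less where a joint would pass 70% of its speed; a pose out of reach is approached as far as the arm can. A call is refused whole if a number of a shift passes 62.5 or a number of a turn 10.7, either way. A call with a gripper value outside its range is refused whole. The fingers move at their own pace and stop on an object; FORCE is the grip in N (left out, the last holds). Time passes only in rows, so rows that do not move let the fingers close. It gives the time, the measured TCP pose, the force, the opening and the grip force at its end, in the units of the state.
- sense(): the state, without advancing time (a new reading comes with each control period).
- capture(name): name is "scene" or "top" or "wrist"; returns a dict with "image" (420x560x3 uint8, red, green, blue), "fx", "fy", "cx", "cy" (pixels), "dist_coeffs" ([k1, k2, p1, p2, k3] as OpenCV has them; the pictures are not rectified), "rvec" (rotation vector, rad) and "tvec" (3), from world to camera coordinates, as OpenCV has them; the wrist camera has in their place "hand_eye" (4x4, takes a point from camera to tool coordinates, whose origin is the TCP and whose axes are the flange's). Camera axes: x right, y down, z forward; pixel columns grow to the right and rows downward; lengths in mm; the calibration is good to about 2 mm. A picture is of the moment at which its call begins: read the wrist's pose just before it. There is no depth.
- finish_job(): hands the job in; it is judged then, once.
The state is a dict: "time_s": time; "joints": joint angles; "dq": joint speeds; "tau": joint torques, N m; "eef_pos": TCP position; "ee_rot": TCP orientation; "force": force on the tool from outside, world axes, zero at the start; "wrist_torque": the same for the moment, N m; "grip_width": opening from 0.0 (shut) to 1.0 (fully open); "grip_force": force on a finger pad.
Only numpy, scipy, OpenCV 4.12 (cv2) and the standard library are available. Lean on these libraries where they do the work, as an engineer would, in place of code of your own. Each camera call takes 0.05 s, during which the arm holds its last target. There are 200 camera calls.

### The job

Lay the long bicycle crank arm flat on the steel plate of the bench height gauge with its thick round boss squarely under the gauge's foot, and let go of it. Then gently press the gauge's black knob down until the foot rests on the boss, hold it there for about a second so that the height is read, and let the foot spring all the way back up. Finally lay the crank arm flat on the floor of the order tray (the wide, shallow open tray beside the gauge), without dropping it, and leave the other things on the bench where they are.

Things in the scene. Friction and masses are not known exactly. Their poses are not given: they have to be found in the camera images.
- crank: Long crank arm, bare aluminium, 0.17-0.34 kg, 204 mm long, lying flat. Bar along its x, 22 mm wide, 16 thick (grip it across, from above). Thick round boss at x = +85 mm: 38 mm diameter, 30 high. Flat pedal eye at x = -85 mm: 30 mm diameter, 16 thick. Undersides in one plane. Origin: underside, midway between boss and eye; z up. Centre of mass about 20 mm from the origin towards the boss.
- boss_top (a point): Centre of the flat top of the crank arm's boss: 85 mm along +x and 30 mm above the crank's origin. With the boss under the foot and the arm lying along the gauge's plate, the pedal eye overhangs the plate's front end by 20 mm.
- gauge: Height gauge, fixed to the bench: flat steel plate 20 mm thick, 240 long, 105 wide; dark column 30 x 34 mm, top 156 mm above the bench. Origin: on the bench straight below the foot's axis. x runs along the plate from its open front end (x = -165 mm, towards the robot) to its back end (+75 mm); column axis at x = +55 mm. z up; plate top at z = 20 mm, clear in front of and beside the foot.
- gauge_slide (a joint): The gauge's reading: height of the foot's underside above the plate, m. 0 = on the plate, 0.055 = fully up, where a spring holds it unless pressed; 0.030 = resting on the boss. Slides straight up and down; pressing it takes about 3.5 N at the top, 5 N at 0.030; it springs back when let go.
- gauge_foot (a point): The gauge's foot: steel disc 20 mm diameter, 6 thick, under a thin stem held out from the column by a grey arm. This point: centre of its underside. Moves with the slide; when up, its underside is 75 mm above the bench (55 above the plate), so the boss must be brought in sideways below it, from the plate's front.
- gauge_knob (a point): Centre of the flat top of the gauge's black press knob (28 mm diameter, 12 mm thick), straight above the foot, 76 mm above the foot's underside: 151 mm above the bench when up, 126 mm when the foot is on the boss. The slide's grey arm lies just beneath the knob, towards the column.
- tray: The order tray: wide, shallow, open blue plastic tray, fixed to the bench, 280 mm (x) by 210 mm (y), 45 mm high, walls and floor 5 mm thick. Origin: centre of its underside; inner floor at z = 5 mm. Only a small bearing cup lies in it, in the +x +y corner.
- short_crank: Bystander: a shorter, thinner crank arm of the same aluminium, 142 mm overall, bar 18 mm wide and 12 mm thick, boss 30 mm diameter and 18 mm high, lying flat at the back of the bench. Origin on its underside at the middle. Leave it.
- tape_roll: Bystander: roll of clear packing tape lying flat, 100 mm diameter, 48 mm high. Origin: centre of its underside.
- glue: Bystander: white bottle, 48 mm diameter, 130 mm tall, standing behind the gauge. Origin: centre of its underside.
- wrench: Bystander: steel wrench, 150 mm long, lying on the bench between the robot and the gauge. Origin: underside.
- carton: Bystander: small cardboard carton 90 x 120 x 60 mm behind the gauge. Origin: centre of its underside.
- bearing_cup: Bystander: steel bearing cup, a ring of 40 mm diameter and 12 mm height, lying in the tray's +x +y corner. Origin: centre of its underside.

How it is judged (in metres and radians):
On the way, in this order (a step that is already met when the one before it is completed fails the run):
1. the long crank arm lies flat on the gauge's plate, its boss under the foot (within 12 mm of centred), let go (horizontal distance between boss_top and gauge_foot below 0.012 m and z of crank in the frame of gauge between 0.017 and 0.023 m and angle between crank's own z axis and vertical below 0.04 rad and contact force between the fingers and crank below 0.1 N and linear speed of crank below 0.02 m/s), for 0.2 s.
2. the foot rests on the boss, pressed with at least 0.5 N, reading 30 mm within 1.5 mm, for half a second (value of joint gauge_slide between 0.0285 and 0.0315 m and contact force between gauge_slide and crank above 0.5 N and horizontal distance between boss_top and gauge_foot below 0.015 m and contact force between the fingers and crank below 0.1 N), for 0.5 s.
3. the foot has sprung fully back up (value of joint gauge_slide above 0.053 m), for 0.1 s.
At the end, for the whole second after the job is handed in: The long crank arm lies flat (tilt under 0.05 rad, underside within 3 mm of the tray's inner floor), boss upwards, inside the order tray, at rest and released; the gauge's foot is fully up (reading above 53 mm) (z of crank in the frame of tray between 0.002 and 0.008 m and x of crank in the frame of tray between -0.1 and 0.1 m and y of crank in the frame of tray between -0.1 and 0.1 m and angle between crank's own z axis and vertical below 0.05 rad and linear speed of crank below 0.01 m/s and value of joint gauge_slide above 0.053 m); the robot touches nothing.
It fails at once if the foot is rammed onto the crank arm (more than 40 N) (contact force between gauge_slide and crank above 40 N).
It fails at once if the crank arm is dropped or thrown (faster than 0.7 m/s out of the fingers) (linear speed of crank above 0.7 m/s and contact force between the fingers and crank below 0.1 N).
It fails at once if another thing on the bench is moved by more than 40 mm (distance of any of short_crank, tape_roll, glue, wrench, carton, bearing_cup from where it was at the start of the episode above 0.04 m).
It also fails if it takes over 72 s, if anything falls off the work surface, if the arm or the gripper's body presses on something with over 40 N, if the wrist force passes 120 N, or if a joint passes its speed limit or range.

## Working session

There is one attempt and no reset: what is moved stays moved. The work goes in short steps, Python scripts to look and compute and a shell command to move; the robot and the scene stay as the last step left them, time stands still between calls to the robot, and variables do not carry over. Pictures are saved under pics/ and viewed, at most 12 in all, crops included, and the job is handed in when it is done.

```bash
ls; mkdir -p pics; cat > h.py <<'E'
from rig import *
import numpy as np, cv2
def cam(c):
    K=np.array([[c["fx"],0,c["cx"]],[0,c["fy"],c["cy"]],[0,0,1.]]); return K,np.array(c["dist_coeffs"],float)
def ray(c,px,s=None):
    K,d=cam(c); n=cv2.undistortPoints(np.array(px,float).reshape(-1,1,2),K,d)[:,0]
    n=np.c_[n,np.ones(len(n))]
    if "rvec" in c:
        R=cv2.Rodrigues(np.array(c["rvec"],float))[0]; return -R.T@np.array(c["tvec"],float).ravel(), n@R
    from scipy.spatial.transform import Rotation as Ro
    q=s["ee_rot"]; R=Ro.from_quat([q[1],q[2],q[3],q[0]]).as_matrix(); H=np.array(c["hand_eye"])
    return R@H[:3,3]+np.array(s["eef_pos"]), n@(R@H[:3,:3]).T
def onz(c,px,z,s=None):
    o,d=ray(c,px,s); return o+d*((z-o[2])/d[:,2])[:,None]
def proj(c,P):
    K,d=cam(c); return cv2.projectPoints(np.array(P,float).reshape(-1,1,3),np.array(c["rvec"],float),np.array(c["tvec"],float),K,d)[0][:,0]
E
python3 - <<'E'
from h import *
import pickle
s=sense();print(s)
o={}
for n in("scene","top"):
    c=capture(n);o[n]=c;cv2.imwrite(f"pics/{n}0.png",c["image"][:,:,::-1])
    print(n,-cv2.Rodrigues(np.array(c["rvec"],float))[0].T@np.array(c["tvec"],float).ravel(),c["fx"])
pickle.dump(o,open("c0.pkl","wb"))
E
```

```text
pics
{'time_s': 0.0, 'joints': array([ 1.10459548e+00,  3.13461133e-01,  1.49844079e+00, -1.59055910e-05,
        1.33098547e+00, -2.23389908e-01]), 'dq': array([ 1.83415918e-03, -2.82064334e-05,  3.65592085e-04, -8.13659988e-04,
        2.45999180e-03, -5.97434708e-04]), 'tau': array([ 9.44975750e-05, -4.12250519e+01, -2.59749484e+01, -1.45067852e-04,
        4.00786987e-03,  4.68007798e-06]), 'eef_pos': array([126.12428002, 509.37243836, 238.72797254]), 'ee_rot': array([-2.11544485e-04,  1.21105546e-01,  9.92639425e-01, -6.11879971e-04]), 'force': array([-0.05166357, -0.19962165,  0.17802489]), 'wrist_torque': array([ 0.01453344,  0.0361472 , -0.00471233]), 'grip_force': 0.0, 'grip_width': 1.004452367982121}
scene [1082.57260995 -347.64993052  965.82088827] 479.6143207628921
top [ 347.61404675   48.7941427  1184.06177908] 443.2735988185107
```

View pics/top0.png

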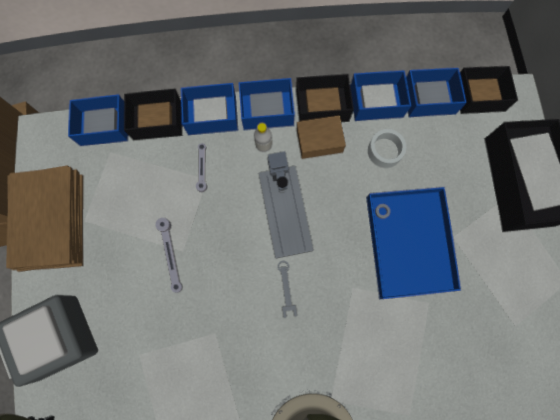

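View pics/scene0.png

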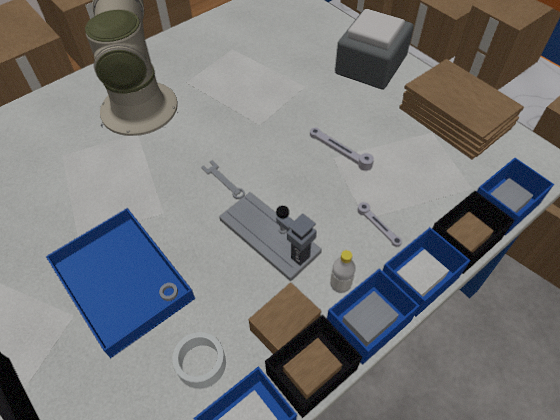

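The top view (up = +x, left = +y) shows the long crank with its boss at (164,225) and eye at (177,287). The gauge plate spans (262,168)–(312,255), with the knob at (282,182). The tray is at (413,243) and the wrench at (288,290). In the scene view the knob is at (283,212), the boss at (366,161) and the eye at (315,132).

```bash
python3 - <<'E'
from h import *
import pickle
o=pickle.load(open("c0.pkl","rb"));t,s=o["top"],o["scene"]
T=t["image"][:,:,::-1];S=s["image"][:,:,::-1]
for nm,p,z in(("boss",(164,225),30),("eye",(177,287),16),("knob",(282,182),151)):
    print(nm,onz(t,[p],z).round(1))
for nm,p,z in(("boss",(366,159),30),("eye",(315,132),16),("knob",(283,211),151)):
    print(nm,"scene",onz(s,[p],z).round(1))
# blue tray rim, top view
hsv=cv2.cvtColor(T.copy(),cv2.COLOR_BGR2HSV)
m=cv2.inRange(hsv,(105,150,50),(125,255,255)); m[:170]=0
cs=cv2.findContours(m,0,2)[0];c=max(cs,key=cv2.contourArea);b=cv2.boxPoints(cv2.minAreaRect(c));
P=onz(t,b,45);print("tray",P.round(1).tolist(),P.mean(0).round(1),np.linalg.norm(np.diff(P,axis=0),axis=1))
def vis(im,x0,y0,x1,y1,k):return cv2.resize(im[y0:y1,x0:x1],(400,400*(y1-y0)//(x1-x0)),interpolation=cv2.INTER_CUBIC)
cv2.imwrite("pics/crops.png",np.hstack([vis(T,140,210,210,300,0)[:520],vis(T,250,145,325,265,0)[:514 ] if 0 else cv2.resize(T[145:265,247:327],(400,514),interpolation=cv2.INTER_CUBIC)]))
E
```

```text
boss [[577.7 338.3  30. ]]
eye [[411.9 314.4  16. ]]
knob [[633.5  17.8 151. ]]
boss scene [[584.2 342.   30. ]]
eye scene [[418.1 315.6  16. ]]
knob scene [[639.2  18.2 151. ]]
tray [[609.4, -206.6, 45.0], [618.9, -428.7, 45.0], [334.4, -419.8, 45.0], [330.9, -206.9, 45.0]] [ 473.4 -315.5   45. ] [222.3784215  284.63870456 213.02166807]
```

View pics/crops.png

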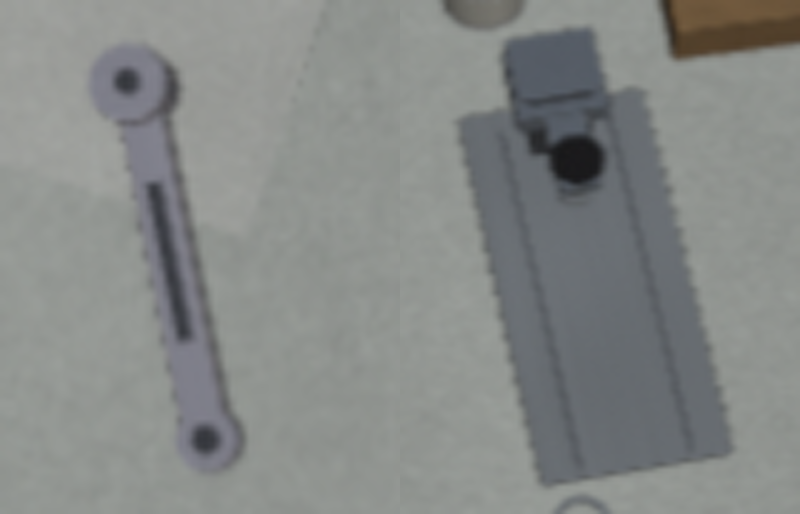

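The left crop shows the boss hole at top-view pixel (162,224) and the eye hole at (176,287). In the right crop the knob is at (282.4,182) and the plate corners at (259,172.5), (295,166.5), (313.4,251), (275.6,258.5).

```bash
python3 - <<'E'
from h import *
import pickle
o=pickle.load(open("c0.pkl","rb"));t,s=o["top"],o["scene"]
b=onz(t,[(161.8,223.8)],30)[0];e=onz(t,[(175.4,286.4)],16)[0]
print("boss,eye",b,e,np.linalg.norm((b-e)[:2]),np.degrees(np.arctan2(*(b-e)[1::-1])), (b+e)/2)
P=onz(t,[(259,172.5),(295,166.5),(313.4,251.2),(275.6,258.5)],20);print(P.round(1).tolist(),np.linalg.norm(np.diff(P,axis=0),axis=1))
f=(P[2]+P[3])/2;k=(P[0]+P[1])/2;print("front",f,"axis",np.degrees(np.arctan2(*(k-f)[1::-1])),"foot from plate",f+(k-f)/np.linalg.norm(k-f)*165)
print("knob",onz(t,[(281.9,181.6)],151))
# knob in scene: dark blob
S=s["image"]; m=(S.max(2)<45).astype(np.uint8);n,l,st,ce=cv2.connectedComponentsWithStats(m[190:250,265:330])
print(st.tolist(),(ce+[265,190]).tolist())
from scipy.spatial.transform import Rotation as Ro
q=sense()["ee_rot"];print(Ro.from_quat([q[1],q[2],q[3],q[0]]).as_matrix().round(3)); 
c=capture("wrist");print(np.array(c["hand_eye"]).round(2),c["fx"])
E
```

```text
boss,eye [581.4886899  344.15106953  30.        ] [413.84140645 318.55674871  16.        ] 169.5897429275956 8.680189884272604 [497.66504818 331.35390912  23.        ]
[[702.3, 74.1, 20.0], [710.5, -25.7, 20.0], [474.1, -51.5, 20.0], [464.0, 49.5, 20.0]] [100.11388626 237.78516828 101.49638475]
front [469.0404033   -0.96147274  20.        ] axis 6.0437168318638825 foot from plate [633.12330861  16.41092444  20.        ]
knob [[634.51939422  17.92323147 151.        ]]
[[0, 0, 65, 60, 3714], [12, 16, 12, 13, 116], [43, 39, 4, 5, 6], [27, 40, 15, 9, 29], [27, 54, 7, 6, 16], [39, 54, 6, 6, 19]] [[297.3928379106085, 219.34275713516425], [282.1810344827586, 211.73275862068965], [309.3333333333333, 231.0], [298.48275862068965, 234.89655172413794], [293.625, 247.0625], [307.36842105263156, 247.31578947368422]]
[[-0.971  0.24  -0.001]
 [ 0.24   0.971 -0.001]
 [ 0.    -0.001 -1.   ]]
[[   0.     -0.96   -0.27   67.3 ]
 [   1.      0.      0.     -0.43]
 [  -0.     -0.27    0.96 -135.03]
 [   0.      0.      0.      1.  ]] 362.94440212354107
```

Crank length measures 169.6 mm against 170, at 8.7°. The plate axis is about 6°, and the foot is near (634,17.5). I'll move above the crank and check with the wrist camera.

```bash
python3 -m handwheel '[[[47,-22,0,0,0,2.83,1],[47,-22,0,0,0,2.83,1],[47,-22,0,0,0,2.83,1],[47,-22,0,0,0,2.83,1],[47,-22,0,0,0,2.83,1],[47,-22,0,0,0,2.83,1],[47,-22,0,0,0,2.83,1],[47,-22,0,0,0,2.83,1]]]' 80
python3 -m handwheel '[[[0,0,0,0,0,0,1],[0,0,0,0,0,0,1]]]'
python3 - <<'E'
from h import *
import pickle
s=sense();c=capture("wrist");pickle.dump((s,c),open("w1.pkl","wb"));cv2.imwrite("pics/w1.png",c["image"][:,:,::-1])
from scipy.spatial.transform import Rotation as Ro
q=s["ee_rot"];print(s["eef_pos"],s["time_s"],Ro.from_quat([q[1],q[2],q[3],q[0]]).as_matrix().round(3)); 
E
```

```text
time_s: 1.15
eef_pos: [503.6, 332.6, 239.0]
ee_rot: [-0.0, -0.077, 0.997, -0.0]
force: [0.4, 0.2, 1.2]
grip_width: 0.998
grip_force: 0.0
time_s: 1.4
eef_pos: [501.8, 333.8, 239.0]
ee_rot: [-0.0, -0.076, 0.997, -0.0]
force: [-0.0, 0.4, 0.1]
grip_width: 0.998
grip_force: 0.0
[501.75414894 333.76922219 238.96111066] 1.4 [[-0.988 -0.152 -0.001]
 [-0.152  0.988 -0.   ]
 [ 0.001  0.    -1.   ]]
```

View pics/w1.png

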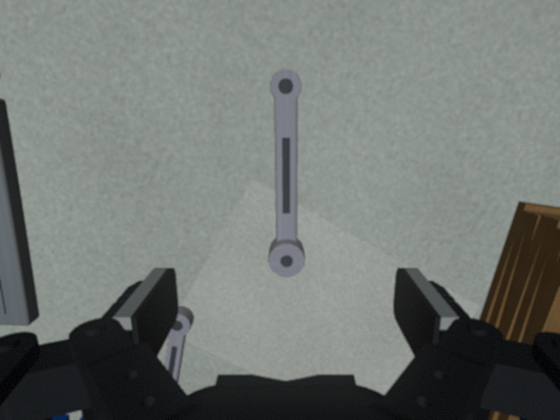

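The wrist view shows the eye hole at (286,86) and the boss hole at (287,261), with the crank running straight between the fingers.

```bash
python3 - <<'E'
from h import *
import pickle
s,c=pickle.load(open("w1.pkl","rb"));im=c["image"];g=im.max(2)
def cen(x,y):
    w=g[y-12:y+13,x-12:x+13];m=(w<70).astype(np.uint8);n,l,st,ce=cv2.connectedComponentsWithStats(m);i=1+np.argmax(st[1:,4]);return ce[i]+[x-12,y-12]
b=cen(287,261);e=cen(286,86);B=onz(c,[b],30,s)[0];E=onz(c,[e],16,s)[0]
u=(B-E)[:2];L=np.linalg.norm(u);u/=L
print(b,e,B,E,L,np.degrees(np.arctan2(u[1],u[0])))
O=(B+E)[:2]/2;print("origin",O,"grip",O+5*u)
E
```

```text
[286.4        260.65454545] [285.3539823   85.65486726] [583.12990404 346.82191406  30.        ] [414.94645759 319.80464248  16.        ] 170.33967424751043 9.126121244157364
origin [499.03818082 333.31327827] grip [503.97488882 334.10631934]
```

```bash
python3 -m handwheel '[[[2,0.5,-45,0,0,0.4,1],[0,0,-55,0,0,0,1],[0,0,-55,0,0,0,1],[0,0,-45,0,0,0,1],[0,0,-20,0,0,0,1],[0,0,-9,0,0,0,1],[0,0,0,0,0,0,1]]]' 80
python3 -m handwheel '[[[0,0,0,0,0,0,-1],[0,0,0,0,0,0,-1],[0,0,0,0,0,0,-1],[0,0,0,0,0,0,-1],[0,0,0,0,0,0,-1],[0,0,0,0,0,0,-1]]]' 80
```

```text
time_s: 2.33
eef_pos: [504.0, 334.6, 10.7]
ee_rot: [0.0, -0.08, 0.997, 0.0]
force: [-0.4, 0.2, -0.3]
grip_width: 1.001
grip_force: 0.0
time_s: 3.08
eef_pos: [504.5, 334.2, 10.9]
ee_rot: [0.0, -0.08, 0.997, 0.0]
force: [-1.5, -0.7, 6.0]
grip_width: 0.229
grip_force: 79.7
```

```bash
python3 -m handwheel '[[[0,0,5,0,0,0,-1],[0,0,10,0,0,0,-1],[0,0,20,0,0,0,-1],[0,0,20,0,0,0,-1],[0,0,15,0,0,0,-1],[0,0,0,0,0,0,-1]]]' 80
python3 -m handwheel '[[[-6,-25,0,0,0,-0.39,-1],[-11,-47,0,0,0,-0.39,-1],[-11,-47,0,0,0,-0.39,-1],[-11,-47,0,0,0,-0.39,-1],[-11,-47,0,0,0,-0.39,-1],[-11,-47,0,0,0,-0.39,-1],[-11,-47,0,0,0,-0.39,-1],[-7,-31,0,0,0,-0.37,-1]]]'
python3 -m handwheel '[[[0,0,0,0,0,0,-1],[0,0,0,0,0,0,-1],[0,0,0,0,0,0,-1]]]'
python3 - <<'E'
from h import *
import pickle
s=sense();c=capture("wrist");t=capture("scene");pickle.dump((s,c,t),open("w2.pkl","wb"));cv2.imwrite("pics/w2.png",c["image"][:,:,::-1]);cv2.imwrite("pics/s2.png",t["image"][:,:,::-1])
print(s["eef_pos"],s["ee_rot"],s["force"])
E
```

```text
time_s: 3.82
eef_pos: [504.7, 334.3, 81.4]
ee_rot: [0.001, -0.08, 0.997, 0.0]
force: [-0.4, -0.6, -2.2]
grip_width: 0.235
grip_force: 78.7
time_s: 4.82
eef_pos: [424.3, -5.5, 79.8]
ee_rot: [-0.001, -0.052, 0.999, 0.0]
force: [0.9, 0.5, -1.9]
grip_width: 0.233
grip_force: 78.8
time_s: 5.2
eef_pos: [425.2, -3.2, 80.1]
ee_rot: [-0.0, -0.053, 0.999, 0.0]
force: [0.3, 0.3, -1.6]
grip_width: 0.233
grip_force: 78.9
[425.21131975  -3.15438417  80.09191364] [-1.98907896e-04 -5.32463284e-02  9.98581383e-01  1.02298460e-04] [ 0.30141779  0.30145199 -1.56536845]
```

View pics/w2.png

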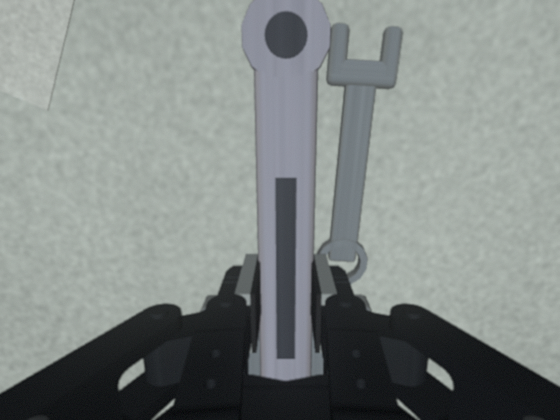

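The crank is held straight, but the wrist camera doesn't reach the gauge. I'll check the foot position and boss with the scene view.

View pics/s2.png

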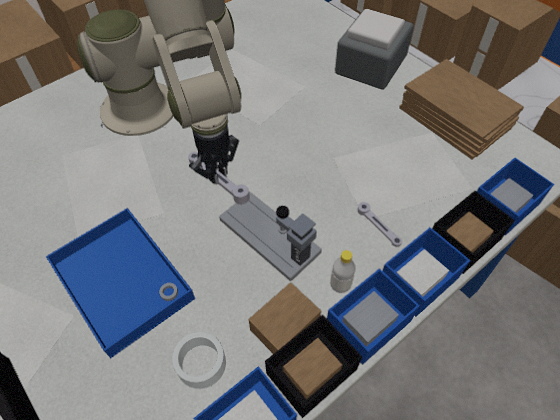

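```bash
python3 - <<'E'
from h import *
import pickle
o=pickle.load(open("c0.pkl","rb"));t,s=o["top"],o["scene"]
def blob(c,x0,y0,x1,y1,th):
    m=(c["image"][y0:y1,x0:x1].max(2)<th).astype(np.uint8);n,l,st,ce=cv2.connectedComponentsWithStats(m);i=1+np.argmax(st[1:,4]);return ce[i]+[x0,y0],st[i]
for th in (35,45):
    a,b=blob(t,268,172,296,194,th),blob(s,270,200,296,222,th);print(a,b)
    print(onz(t,[a[0]],148),onz(s,[b[0]],145))
    (o1,d1),(o2,d2)=ray(t,[a[0]]),ray(s,[b[0]]);d1,d2=d1[0],d2[0]
    k=np.linalg.lstsq(np.c_[d1,-d2],o2-o1,rcond=None)[0];print("tri",o1+k[0]*d1,o2+k[1]*d2)
E
```

```text
(array([281.81428571, 181.9       ]), array([ 9,  6, 10,  9, 70], dtype=int32)) (array([282.12612613, 211.64864865]), array([  7,   6,  11,  12, 111], dtype=int32))
[[634.62054185  18.10902313 148.        ]] [[636.0730391   18.42505542 145.        ]]
tri [635.56433424  18.00811816 144.59301363] [635.8919028   18.57356501 144.66700873]
(array([281.7375, 181.7875]), array([ 9,  5, 10, 11, 80], dtype=int32)) (array([282.18103448, 211.73275862]), array([  7,   6,  12,  13, 116], dtype=int32))
[[634.91875714  18.26857623 148.        ]] [[636.312193    18.37600063 145.        ]]
tri [635.87427377  18.16705445 144.55427071] [636.09731764  18.5522429  144.60477297]
```

Foot triangulates to (635.7,18.3), with knob height 144.6 (expected about 145). The held boss is near (504.3,5.2). I'll lower the crank and slide it in.

```bash
python3 -m handwheel '[[[0,0,-20,0,0,0,-1],[0,0,-21,0,0,0,-1],[12,1,0,0,0,0,-1],[28,3,0,0,0,0,-1],[32,3,0,0,0,0,-1],[32,3,0,0,0,0,-1],[20,2,0,0,0,0,-1],[7,1,0,0,0,0,-1]]]'
python3 -m handwheel '[[[0,0,0,0,0,0,-1],[0,0,0,0,0,0,-1]]]'
python3 - <<'E'
from h import *
s=sense();t=capture("scene");cv2.imwrite("pics/s3.png",cv2.resize(t["image"][150:290,170:350,::-1],(771,600),interpolation=cv2.INTER_CUBIC))
print(s["eef_pos"],s["ee_rot"],s["force"])
E
```

```text
time_s: 6.3
eef_pos: [557.7, 9.5, 40.0]
ee_rot: [0.001, -0.053, 0.999, -0.0]
force: [-0.3, 0.3, -2.1]
grip_width: 0.234
grip_force: 78.9
time_s: 6.55
eef_pos: [555.7, 9.2, 39.4]
ee_rot: [-0.0, -0.053, 0.999, 0.0]
force: [-0.4, 0.1, -1.3]
grip_width: 0.231
grip_force: 78.9
[555.70985071   9.17398867  39.44233407] [-2.45095993e-04 -5.25998636e-02  9.98615638e-01  3.79247127e-05] [-0.44258092  0.14777953 -1.26490037]
```

View pics/s3.png

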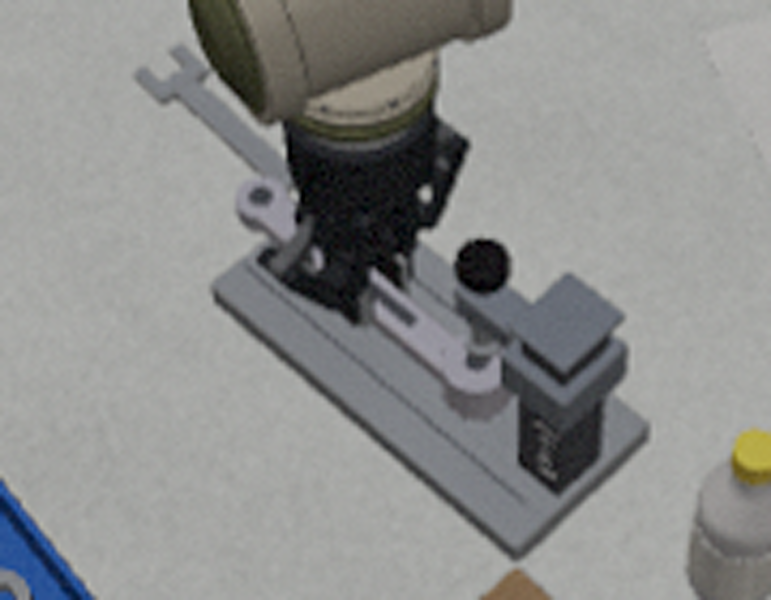

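The boss sits under the foot, close to centred. Lowering until contact.

```bash
python3 -m handwheel '[[[1,0.5,-3,0,0,0,-1],[0,0,-3,0,0,0,-1],[0,0,-1.5,0,0,0,-1],[0,0,0,0,0,0,-1],[0,0,0,0,0,0,-1]]]'
python3 -m handwheel '[[[0,0,-1,0,0,0,-1],[0,0,0,0,0,0,-1],[0,0,0,0,0,0,-1]]]'
```

```text
time_s: 7.22
eef_pos: [557.3, 9.6, 31.9]
ee_rot: [0.0, -0.053, 0.999, -0.0]
force: [-0.3, -0.7, -2.2]
grip_width: 0.23
grip_force: 78.9
time_s: 7.6
eef_pos: [557.3, 9.6, 30.9]
ee_rot: [0.0, -0.053, 0.999, -0.0]
force: [-0.3, -0.3, 0.9]
grip_width: 0.231
grip_force: 79.1
```

```bash
python3 -m handwheel '[[[0,0,-0.5,0,0,0,-1],[0,0,0,0,0,0,0],[0,0,0,0,0,0,0.3],[0,0,0,0,0,0,0.3],[0,0,0,0,0,0,0.3],[0,0,0,0,0,0,0.3]]]'
python3 - <<'E'
from h import *
t=capture("scene");cv2.imwrite("pics/s4.png",cv2.resize(t["image"][150:290,170:350,::-1],(771,600),interpolation=cv2.INTER_CUBIC))
E
```

```text
time_s: 8.35
eef_pos: [557.2, 9.6, 30.3]
ee_rot: [0.0, -0.053, 0.999, -0.0]
force: [-0.1, -0.6, 0.2]
grip_width: 0.651
grip_force: 0.0
```

```bash
python3 -m handwheel '[[[0,0,20,0,0,0,0.3],[0,0,55,0,0,0,0.3],[0,0,55,0,0,0,-1],[0,0,45,0,0,0,-1],[20,2,0,0,0,0,-1],[40,4.5,0,0,0,0,-1],[18.5,2.2,0,0,0,0,-1],[0,0,0,0,0,0,-1]]]' 40
python3 -m handwheel '[[[0,0,-10,0,0,0,-1],[0,0,-10,0,0,0,-1],[0,0,-10,0,0,0,-1],[0,0,-6,0,0,0,-1],[0,0,0,0,0,0,-1]]]'
python3 - <<'E'
from h import *
t=capture("scene");cv2.imwrite("pics/s5.png",cv2.resize(t["image"][150:290,170:350,::-1],(771,600),interpolation=cv2.INTER_CUBIC));print(sense()["force"],sense()["eef_pos"])
E
```

```text
time_s: 9.4
eef_pos: [636.0, 18.4, 204.5]
ee_rot: [-0.0, -0.053, 0.999, 0.0]
force: [-0.0, 0.7, -0.3]
grip_width: 0.002
grip_force: 0.0
time_s: 10.02
eef_pos: [635.5, 18.3, 168.8]
ee_rot: [-0.0, -0.053, 0.999, 0.0]
force: [0.0, 0.0, -0.2]
grip_width: -0.001
grip_force: 0.0
[ 0.90093535 -0.11520792  0.60823385] [635.74449504  18.29971899 169.32162972]
```

View pics/s5.png

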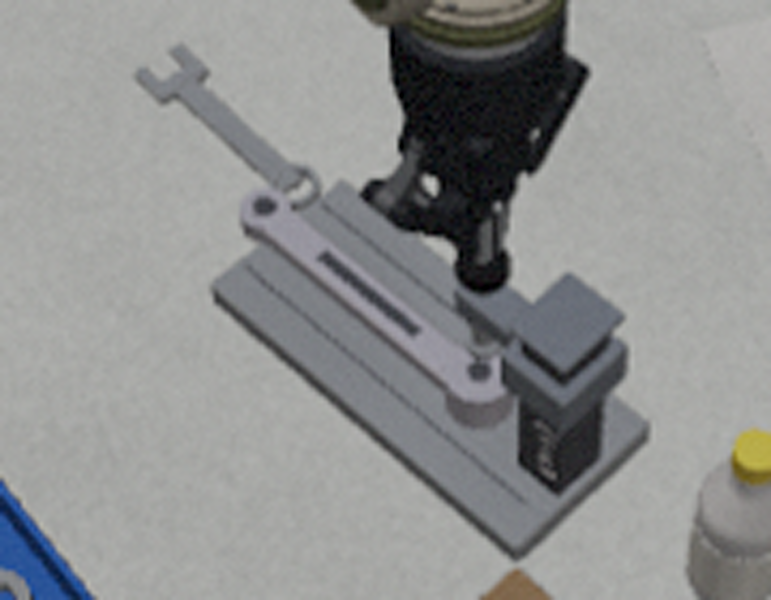

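The crank lies flat on the plate. The boss hole is at scene pixel (281.5,236.3), below the foot, and the closed fingers are above the knob. Checking the boss position numerically.

```bash
python3 - <<'E'
from h import *
import pickle
s=pickle.load(open("c0.pkl","rb"))["scene"]
print("boss",onz(s,[(281.4,236.1)],50),"eye",onz(s,[(170+264/4.283-.4,150+206/4.286-.4)],36))
E
python3 -m handwheel '[[[0,0,-6,0,0,0,-1],[0,0,-3,0,0,0,-1],[0,0,-3,0,0,0,-1],[0,0,0,0,0,0,-1]]]'
```

```text
boss [[635.21912721  16.54181743  50.        ]] eye [[465.84135388  -1.30053554  36.        ]]
time_s: 10.58
eef_pos: [635.7, 18.3, 157.5]
ee_rot: [-0.0, -0.053, 0.999, -0.0]
force: [-2.7, -0.1, 2.9]
grip_width: -0.002
grip_force: 1.7
```

The boss is within about 2 mm of the foot axis, and the fingertips are touching the knob. Pressing gently.

```bash
python3 -m handwheel '[[[0,0,-3,0,0,0,-1],[0,0,-4,0,0,0,-1],[0,0,-4,0,0,0,-1],[0,0,-4,0,0,0,-1],[0,0,-3,0,0,0,-1],[0,0,-2,0,0,0,-1],[0,0,0,0,0,0,-1]]]'
python3 -m handwheel '[[[0,0,-1,0,0,0,-1],[0,0,-1,0,0,0,-1],[0,0,0,0,0,0,-1]]]'
```

```text
time_s: 11.45
eef_pos: [635.8, 18.3, 137.2]
ee_rot: [0.0, -0.053, 0.999, 0.0]
force: [-1.7, 0.1, 4.4]
grip_width: -0.0
grip_force: 2.2
time_s: 11.82
eef_pos: [635.8, 18.3, 135.4]
ee_rot: [0.0, -0.053, 0.999, -0.0]
force: [-1.4, 0.5, 4.2]
grip_width: 0.001
grip_force: 2.2
```

```bash
python3 -m handwheel '[[[0,0,-0.7,0,0,0,-1],[0,0,-0.7,0,0,0,-1],[0,0,0,0,0,0,-1]]]'
python3 -m handwheel '[[[0,0,-0.5,0,0,0,-1],[0,0,0,0,0,0,-1]]]'
```

```text
time_s: 12.2
eef_pos: [635.8, 18.3, 134.1]
ee_rot: [0.0, -0.053, 0.999, -0.0]
force: [-1.0, -0.5, 4.8]
grip_width: -0.005
grip_force: 2.7
time_s: 12.45
eef_pos: [635.8, 18.3, 134.1]
ee_rot: [0.0, -0.053, 0.999, -0.0]
force: [-3.3, 1.3, 8.9]
grip_width: -0.002
grip_force: 4.2
```

```bash
python3 -m handwheel '[[[0,0,-0.3,0,0,0,-1],[0,0,0,0,0,0,-1],[0,0,0,0,0,0,-1],[0,0,0,0,0,0,-1],[0,0,0,0,0,0,-1],[0,0,0,0,0,0,-1],[0,0,0,0,0,0,-1],[0,0,0,0,0,0,-1]]]'
python3 -m handwheel '[[[0,0,0,0,0,0,-1],[0,0,0,0,0,0,-1]]]'
```

```text
time_s: 13.45
eef_pos: [635.8, 18.3, 134.0]
ee_rot: [0.0, -0.053, 0.999, -0.0]
force: [-3.6, 0.6, 10.5]
grip_width: 0.005
grip_force: 5.1
time_s: 13.7
eef_pos: [635.8, 18.3, 134.0]
ee_rot: [0.0, -0.053, 0.999, -0.0]
force: [-4.6, 0.6, 10.5]
grip_width: -0.001
grip_force: 5.1
```

Held for over a second at about 10.5 N. Letting the foot rise, then going back over the bar with the fingers open.

```bash
python3 -m handwheel '[[[0,0,3,0,0,0,-1],[0,0,6,0,0,0,-1],[0,0,8,0,0,0,-1],[0,0,10,0,0,0,-1],[0,0,22,0,0,0,-1],[0,0,22,0,0,0,-1],[0,0,0,0,0,0,-1],[0,0,0,0,0,0,-1]]]'
python3 -m handwheel '[[[-20,-2,0,0,0,0,1],[-40,-4.5,0,0,0,0,1],[-18.5,-2.2,0,0,0,0,1],[0,0,0,0,0,0,1],[0,0,0,0,0,0,1],[0,0,0,0,0,0,1]]]'
python3 - <<'E'
from h import *
s=sense();t=capture("scene");c=capture("wrist");a=cv2.resize(t["image"][160:270,200:340,::-1],(400,314),interpolation=cv2.INTER_CUBIC)
w=c["image"][:,80:480,::-1];o=np.zeros((420,800,3),np.uint8);o[:314,:400]=a;o[:,400:]=w;cv2.imwrite("pics/s6.png",o);print(s["eef_pos"],s["ee_rot"])
import pickle;pickle.dump((s,c,t),open("w6.pkl","wb"))
E
```

```text
time_s: 14.7
eef_pos: [635.3, 18.4, 202.9]
ee_rot: [-0.001, -0.053, 0.999, 0.0]
force: [0.2, -1.0, -0.4]
grip_width: -0.001
grip_force: 0.0
time_s: 15.45
eef_pos: [557.7, 9.6, 203.6]
ee_rot: [-0.0, -0.053, 0.999, 0.0]
force: [0.8, 0.4, 0.2]
grip_width: 0.998
grip_force: 0.0
[557.7143105    9.6468146  203.61584822] [-2.23383579e-04 -5.26552689e-02  9.98612722e-01  6.82430768e-05]
```

View pics/s6.png

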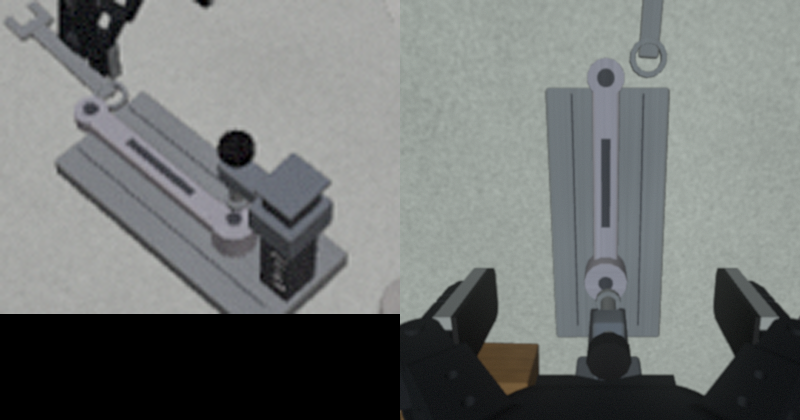

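The foot is fully up at scene pixel (283,212) and the crank is still in place on the plate. Regripping.

```bash
python3 -m handwheel '[[[0,0,-40,0,0,0,1],[0,0,-50,0,0,0,1],[0,0,-45,0,0,0,1],[0,0,-25,0,0,0,1],[0,0,-12,0,0,0,1],[0,0,0,0,0,0,1]]]' 80
python3 -m handwheel '[[[0,0,-0.5,0,0,0,1],[0,0,0,0,0,0,-1],[0,0,0,0,0,0,-1],[0,0,0,0,0,0,-1],[0,0,0,0,0,0,-1],[0,0,0,0,0,0,-1],[0,0,0,0,0,0,-1]]]' 80
python3 - <<'E'
from h import *
import pickle
t=pickle.load(open("c0.pkl","rb"))["top"]
hsv=cv2.cvtColor(t["image"],cv2.COLOR_RGB2HSV);m=cv2.inRange(hsv,(105,150,110),(125,255,255));m[:170]=0
c=max(cv2.findContours(m,0,2)[0],key=cv2.contourArea);print("floor",onz(t,cv2.boxPoints(cv2.minAreaRect(c)),5).round(0).tolist(),"cup",onz(t,[(383,211.5)],17))
E
```

```text
time_s: 16.3
eef_pos: [557.3, 9.6, 32.0]
ee_rot: [-0.0, -0.053, 0.999, 0.0]
force: [0.1, -0.2, 0.3]
grip_width: 1.002
grip_force: 0.0
time_s: 17.18
eef_pos: [557.4, 9.6, 32.1]
ee_rot: [0.0, -0.053, 0.999, -0.0]
force: [-1.3, 0.3, 5.2]
grip_width: 0.231
grip_force: 79.2
floor [[619.0, -223.0, 5.0], [628.0, -444.0, 5.0], [334.0, -434.0, 5.0], [331.0, -222.0, 5.0]] cup [[ 564.04979051 -251.33346534   17.        ]]
```

```bash
python3 -m handwheel '[[[0,0,4,0,0,0,-1],[0,0,4,0,0,0,-1],[-15,-1.6,0,0,0,0,-1],[-32,-3.4,0,0,0,0,-1],[-40,-4.2,0,0,0,0,-1],[-40,-4.2,0,0,0,0,-1],[-13,-1.4,15,0,0,0,-1],[0,0,25,0,0,0,-1]]]'
python3 -m handwheel '[[[0,-15,20,0,0,-0.8,-1],[8,-48,0,0,0,-0.8,-1],[8,-48,0,0,0,-0.8,-1],[8,-48,0,0,0,-0.8,-1],[8,-48,0,0,0,-0.8,-1],[8,-48,0,0,0,-0.8,-1],[8,-48,0,0,0,-0.8,-1],[9,-20,0,0,0,-0.8,-1]]]'
python3 -m handwheel '[[[0,0,0,0,0,0,-1],[0,0,0,0,0,0,-1]]]'
python3 - <<'E'
from h import *
s=sense();t=capture("scene");cv2.imwrite("pics/s7.png",cv2.resize(t["image"][120:370,30:330,::-1],(720,600),interpolation=cv2.INTER_CUBIC));print(s["eef_pos"],s["force"])
E
```

```text
time_s: 18.18
eef_pos: [415.9, -5.1, 79.8]
ee_rot: [-0.001, -0.052, 0.999, 0.0]
force: [-0.0, -0.3, -2.8]
grip_width: 0.235
grip_force: 78.5
time_s: 19.18
eef_pos: [474.0, -330.6, 99.4]
ee_rot: [0.0, 0.005, 1.0, -0.0]
force: [0.1, 1.2, -1.9]
grip_width: 0.229
grip_force: 78.7
time_s: 19.42
eef_pos: [473.9, -327.1, 99.4]
ee_rot: [-0.0, 0.003, 1.0, 0.0]
force: [0.4, -0.1, -2.4]
grip_width: 0.23
grip_force: 78.8
[ 473.90969562 -327.14611268   99.37799205] [ 0.37115814 -0.10161933 -2.42393251]
```

View pics/s7.png

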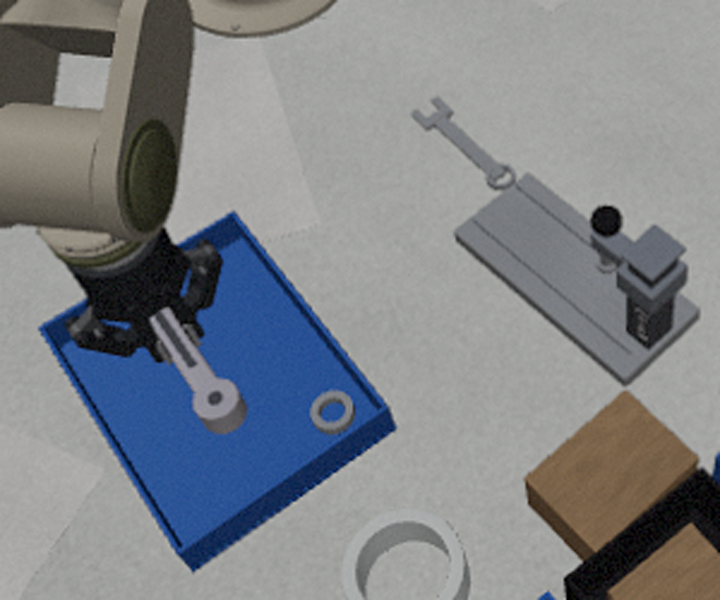

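The crank is held centrally above the tray with the boss at crop pixel (217,398), clear of the cup at (332,411). The gauge foot is up. Lowering.

```bash
python3 -m handwheel '[[[0,0,-25,0,0,0,-1],[0,0,-30,0,0,0,-1],[0,0,-17,0,0,0,-1],[0,0,-7,0,0,0,-1],[0,0,-2,0,0,0,-1],[0,0,0,0,0,0,-1],[0,0,0,0,0,0,-1]]]'
python3 -m handwheel '[[[0,0,-1,0,0,0,-1],[0,0,0,0,0,0,-1],[0,0,0,0,0,0,-1]]]'
```

```text
time_s: 20.35
eef_pos: [474.5, -328.5, 19.2]
ee_rot: [0.0, 0.003, 1.0, -0.0]
force: [0.7, -0.8, -2.4]
grip_width: 0.233
grip_force: 78.8
time_s: 20.72
eef_pos: [474.3, -328.2, 17.6]
ee_rot: [0.0, 0.003, 1.0, -0.0]
force: [-0.7, 0.2, -2.3]
grip_width: 0.235
grip_force: 78.8
```

```bash
python3 -m handwheel '[[[0,0,-0.7,0,0,0,-1],[0,0,0,0,0,0,-1],[0,0,0,0,0,0,-1]]]'
python3 -m handwheel '[[[0,0,-0.5,0,0,0,-1],[0,0,0,0,0,0,-1],[0,0,0,0,0,0,-1]]]'
```

```text
time_s: 21.1
eef_pos: [474.3, -328.2, 17.1]
ee_rot: [0.0, 0.003, 1.0, -0.0]
force: [-1.1, 0.8, 1.1]
grip_width: 0.233
grip_force: 79.2
time_s: 21.48
eef_pos: [474.3, -328.3, 17.1]
ee_rot: [0.0, 0.003, 1.0, -0.0]
force: [-2.8, 2.5, 7.1]
grip_width: 0.232
grip_force: 80.0
```

Contact with the tray floor at the expected height. Releasing and retreating.

```bash
python3 -m handwheel '[[[0,0,0.3,0,0,0,0],[0,0,0,0,0,0,0.3],[0,0,0,0,0,0,0.3],[0,0,0,0,0,0,0.3],[0,0,15,0,0,0,0.3],[0,0,50,0,0,0,0.3],[0,0,55,0,0,0,0.3],[0,0,55,0,0,0,0.3]]]'
python3 -m handwheel '[[[-20,0,0,0,0,0,0.3],[0,0,0,0,0,0,0.3],[0,0,0,0,0,0,0.3],[0,0,0,0,0,0,0.3]]]'
python3 - <<'E'
from h import *
s=sense();c=capture("wrist");t=capture("scene")
o=np.zeros((420,800,3),np.uint8);o[:,:400]=cv2.resize(t["image"][140:370,30:330,::-1],(400,307),interpolation=cv2.INTER_CUBIC)[:420] if 0 else 0
a=cv2.resize(t["image"][140:370,30:330,::-1],(400,307),interpolation=cv2.INTER_CUBIC);o[:307,:400]=a;o[:,400:]=c["image"][:,80:480,::-1]
cv2.imwrite("pics/s8.png",o);print(s["eef_pos"],s["force"])
E
```

```text
time_s: 22.48
eef_pos: [474.1, -328.0, 194.7]
ee_rot: [0.0, 0.003, 1.0, -0.0]
force: [1.0, 1.4, -0.6]
grip_width: 0.65
grip_force: 0.0
time_s: 22.98
eef_pos: [454.5, -328.1, 191.3]
ee_rot: [-0.0, 0.003, 1.0, 0.0]
force: [-0.5, -0.2, -0.3]
grip_width: 0.648
grip_force: 0.0
[ 454.53824325 -328.06273984  191.3119982 ] [-0.51480845 -0.22436749 -0.34855992]
```

View pics/s8.png

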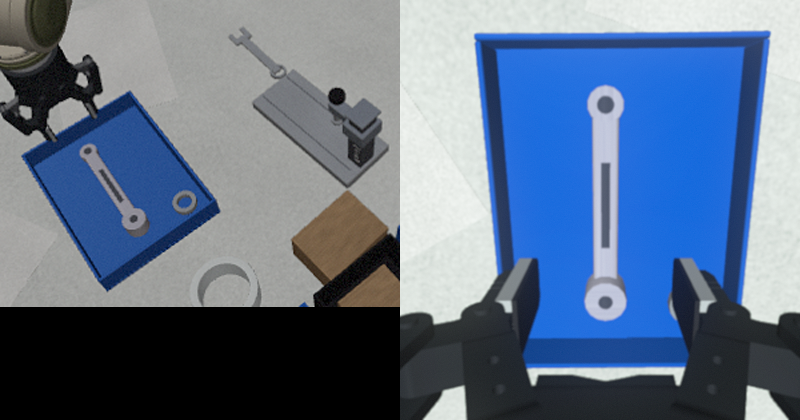

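The crank lies flat on the tray floor, clear of the walls and the cup. The foot is up and the robot touches nothing.

```bash
python3 -c "
from rig import *
print(finish_job())"
```

```text
the job is handed in; nothing more can be done
None
```

I measured the crank's boss under the gauge foot (pressed at about 10 N for over a second, then the foot sprang fully back up), laid the crank flat in the order tray without disturbing anything else, and handed the job in at about 23 s; no verdict came back.

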